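# Switch on the tea warmer

### The job

Switch on the tea warmer: lightly press down the long bar key (lock), then the square key (power), then the small round key (low heat), in that order, each until it is down and stays down. Leave the large round key (high heat) up, and do not move the teapot, cup, sugar jar or tea tin.

Things in the scene. Friction and masses are not known exactly. Their poses are not given: they have to be found in the camera images.
- warmer: Electric tea warmer, fixed: flat white slab 340 x 340 mm, top 30 mm above the table. Origin: centre of its underside, z up; its -x side faces the robot (yaw up to 0.35 rad either way). Teapot and cup stand on its +x part. On its pale -x part four black keys, told apart only by shape, stand in a row at x = -130 mm, y = -90, -30, 30, 90 mm, in changing order.
- bar_top (a point): Centre of the flat top face of the long bar key: 44 mm along the warmer's x, 14 mm wide. The top is 46 mm above the table while up; the point moves down with the key. The top stands 14 mm proud of the mount plate round it.
- bar_key (a joint): How far the bar key is pushed down, m: 0 = up, 0.008 = fully down. Pushed on when fully down, it yields on a sprung seat (4 N, then 2 N per mm, up to 5 mm, not counted here). It slides straight down against about 3 N of friction (plus about 1 N per 50 mm/s of speed), has no spring and stays where it is left.
- bar_mount: Fixed steel plate 52 x 46 x 2 mm under the bar key, on the warmer's top; origin at the centre of its underside, 30 mm above the table, straight below the key's centre.
- square_top (a point): Centre of the flat top face of the square key: 26 x 26 mm. The top is 46 mm above the table while up; the point moves down with the key. The top stands 14 mm proud of the mount plate round it.
- square_key (a joint): How far the square key is pushed down, m: 0 = up, 0.008 = fully down. Pushed on when fully down, it yields on a sprung seat (4 N, then 2 N per mm, up to 5 mm, not counted here). It slides straight down against about 3 N of friction (plus about 1 N per 50 mm/s of speed), has no spring and stays where it is left.
- square_mount: Fixed steel plate 52 x 46 x 2 mm under the square key, on the warmer's top; origin at the centre of its underside, 30 mm above the table, straight below the key's centre.
- small_top (a point): Centre of the flat top face of the small round key: diameter 18 mm. The top is 46 mm above the table while up; the point moves down with the key. The top stands 14 mm proud of the mount plate round it.
- small_key (a joint): How far the small round key is pushed down, m: 0 = up, 0.008 = fully down. Pushed on when fully down, it yields on a sprung seat (4 N, then 2 N per mm, up to 5 mm, not counted here). It slides straight down against about 3 N of friction (plus about 1 N per 50 mm/s of speed), has no spring and stays where it is left.
- small_mount: Fixed steel plate 52 x 46 x 2 mm under the small round key, on the warmer's top; origin at the centre of its underside, 30 mm above the table, straight below the key's centre.
- large_top (a point): Centre of the flat top face of the large round key: diameter 36 mm, which is to stay up. The top is 46 mm above the table while up; the point moves down with the key. The top stands 14 mm proud of the mount plate round it.
- large_key (a joint): How far the large round key is pushed down, m: 0 = up, 0.008 = fully down. Pushed on when fully down, it yields on a sprung seat (4 N, then 2 N per mm, up to 5 mm, not counted here). It slides straight down against about 3 N of friction (plus about 1 N per 50 mm/s of speed), has no spring and stays where it is left.
- large_mount: Fixed steel plate 52 x 46 x 2 mm under the large round key, on the warmer's top; origin at the centre of its underside, 30 mm above the table, straight below the key's centre.
- teapot: Glass teapot with dark red base, lid and handle, 131 mm high, body 128 mm across, handle reaching 108 mm from the axis to its +y and spout 85 mm to its -y; 0.6 kg, loose on the warmer. Origin: centre of its underside. To be left alone.
- cup: Glass tea cup with a handle at its +y, 84 mm across, 62 mm high, loose on the warmer. Origin: centre of its underside. To be left alone.
- sugar_jar: White ceramic jar, 60 mm across, 85 mm high, loose on the table beside the warmer. Origin: centre of its underside. To be left alone.
- tea_tin: Brass-coloured tea tin, 68 mm across, 110 mm high, loose on the table beside the warmer. Origin: centre of its underside. To be left alone.

How it is judged:
By the outcome, as a careful person would: the job done as asked, in the order asked, and still so for the second after the job is handed in, with the robot touching nothing.
It also fails if it takes over 38 s, if anything falls off the work surface, if the arm or the gripper's body presses on something with over 40 N, if the wrist force passes 120 N, or if a joint passes its speed limit or range.

### The arm

A 6-joint arm with a two-finger parallel gripper is mounted at the origin on the work surface. World frame = base frame: x ahead of the robot, y to its left, z up, the work surface at z = 0. Lengths are in m, angles in rad, forces in N, time in s.
With the tool pointing down it reaches from about 0.3 to 0.875 m from the base axis. Payload 6.4 kg.
Tool frame: the origin (TCP) lies at the very end of the fingers, on their centre line; the grasp point (between the pads) lies 19 mm behind it (arm.hold_point_z is the distance from the TCP to the grasp point, in m); z points along the fingers, y is the line along which they close (so a half turn about z gives the same grasp; the last joint's range is limited). The gripper opens to 85 mm and grips with 20 to 120 N. Pads are 22 mm wide; open, the fingers measure 114 mm over their backs; the gripper's body (76 mm by 85 mm) begins 54 mm behind the grasp point. The pads swing forward as they close: fully open they stand 13 mm farther back than shut.
Start: joints at [-1.335, 0.181, 1.607, -0, 1.354, -0.206], TCP at [0.246, -0.52, 0.231] pointing down, gripper open.
Joint ranges: [-2.99, 2.99], [-0.89, 2.07], [0.3, 2.58], [-1.14, 4.28], [0, 2.63], [-3.12, 3.12]. Speed limits (rad/s): [2.57, 2.57, 3.01, 3.14, 3.14, 3.14].

### API

Orientations are given as [roll, pitch, yaw] about the fixed x, y, z axes, in that order (R = Rz(yaw) Ry(pitch) Rx(roll)).
In Python, from rig import arm gives the robot as it stands. The module is installed in compiled form; this text tells all that it offers. Calls block until the motion is done:
- arm.reach(position, orientation): joint-space move of the TCP to a pose.
- arm.move_l(position, rotation=None, rate=0.15): straight line of the TCP; rotation=None keeps the orientation; rate is the mean speed in m/s.
- arm.move_j(angles): joint-space move.
- arm.open_gripper() and arm.close_gripper(f_grip=None): open the fingers fully, or close them until they stop; f_grip is the grip in N (None keeps the last).
- arm.sleep(seconds).
- arm.ik(position, orientation): joint angles nearest the present ones, or None.
- arm.sense(): the state.
- arm.grab_frame(name): name is "side" or "top" or "wrist"; returns a dict with "pixels" (400x640x3 uint8, red, green, blue), "range_z" (400x640 float32, m along the optical axis (not along the pixel's ray), 0 where there is no reading), "mtx" (3x3 intrinsics, pixels), "k1" (the pictures are not rectified: a ray, as slopes to the right and down, at radius r is drawn at 1 + k1 r^2 times it, then the intrinsics apply), "extrinsics" (4x4, takes a point from camera to world coordinates). Camera axes: x right, y up, looking along -z (the intrinsics and any distortion apply to the point x, -y, -z); pixel columns grow to the right and rows downward; lengths in m; the calibration is good to about 2 mm. A picture is of the moment at which its call begins.
A pose or a line that the arm cannot do raises arm.MotionError and nothing moves.
- arm.sign_off(): hands the job in; it is judged then, once.
Trained networks look in the newest picture that a camera, given by its name, has taken for a name from the list of things; names that differ only in an ending like _2 or _b are one class to them, and where a whole thing is asked for, a point or a joint stands for the part that bears it (a point fixed in the world has none). Each returns a list of dicts, best first, with "score" (0 to 1); they miss things now and then, are a little off and sometimes report something else, mostly with a low value. They report only what shows in the picture. A call takes as long as a camera call.
- arm.boxes_of(camera, target): "location" ([x, y, z] in m, in world coordinates, good to about 4 mm: the middle of the surface that is visible of it).
- arm.regions_of(camera, target): "mask" (400x640 bool, what is visible of it).
The state is a dict: "time_s": time; "joint_pos": joint angles; "joint_vel": joint speeds; "effort": joint torques, N m; "ee_pos": TCP position; "orientation": TCP orientation; "contact_force": force on the tool from outside, world axes, zero at the start; "torque": the same for the moment, N m; "grip_width": finger opening in m; "grip_force": force on a finger pad.
Only numpy, scipy, OpenCV 4.12 (cv2) and the standard library are available. Lean on these libraries where they do the work, as an engineer would, in place of code of your own. Each camera call takes 0.05 s, during which the arm holds its last target. There are 200 camera calls.

## Working session

There is one attempt and no reset: what is moved stays moved. The work goes in short steps, each a Python script; the robot and the scene stay as the last script left them, time stands still between calls to the robot, and variables do not carry over. Pictures are saved under pics/ and viewed, at most 10 in all, crops included, and the job is handed in when it is done.

```bash
mkdir -p pics; python3 - <<'E'
from rig import arm
import cv2
for c in("top","side"):
    f=arm.grab_frame(c); cv2.imwrite(f"pics/{c}0.png",f["pixels"][:,:,::-1])
    for n in("bar_top","square_top","small_top","large_top","warmer","teapot","cup","sugar_jar","tea_tin"):
        print(c,n,[([round(float(v),4) for v in d["location"]],round(float(d["score"]),2)) for d in arm.boxes_of(c,n)[:3]])
print(arm.sense())
E
```

```text
top bar_top [([0.5126, 0.0114, 0.0459], 0.49)]
top square_top [([0.4809, 0.1237, 0.0479], 0.42)]
top small_top [([0.4947, 0.0643, 0.0471], 0.56), ([0.4774, 0.1233, 0.0418], 0.4)]
top large_top [([0.4567, 0.1832, 0.0497], 0.64), ([0.512, 0.0105, 0.032], 0.6), ([0.4733, 0.1249, 0.0431], 0.3)]
top warmer [([0.5876, 0.1318, 0.0295], 0.89)]
top teapot [([0.6338, 0.2267, 0.1331], 0.8), ([0.5841, 0.1254, 0.0283], 0.35)]
top cup [([0.6968, 0.0572, 0.0405], 0.9)]
top sugar_jar [([0.452, 0.3251, 0.087], 0.68)]
top tea_tin [([0.4731, 0.1234, 0.0314], 0.74), ([0.7007, -0.0866, 0.1084], 0.72)]
side bar_top [([0.5156, 0.0167, 0.0409], 0.44)]
side square_top [([0.4807, 0.132, 0.0435], 0.52)]
side small_top [([0.4917, 0.074, 0.0445], 0.53)]
side large_top [([0.4551, 0.1883, 0.047], 0.61)]
side warmer [([0.575, 0.2248, 0.0305], 0.95), ([0.4557, 0.1887, 0.0363], 0.73)]
side teapot [([0.632, 0.2638, 0.1111], 0.58)]
side cup [([0.6921, 0.0491, 0.0768], 0.58)]
side sugar_jar [([0.4553, 0.353, 0.0622], 0.61), ([0.4558, 0.1895, 0.0333], 0.46)]
side tea_tin [([0.6998, -0.0759, 0.0846], 0.73), ([0.4988, 0.069, 0.0309], 0.34), ([0.6903, 0.0446, 0.0765], 0.34)]
{'time_s': 1.0, 'joint_pos': array([-1.33531755e+00,  1.80783551e-01,  1.60698231e+00,  3.43287624e-05,
        1.35380969e+00, -2.06323392e-01]), 'joint_vel': array([ 1.70112938e-03,  7.10118063e-04,  7.95040720e-04, -1.26552441e-03,
       -5.32821092e-04, -5.13199023e-05]), 'effort': array([ 1.44778295e-05, -4.44849050e+01, -3.51686490e+01, -2.80164841e-04,
        6.75019983e-04,  1.39593340e-05]), 'ee_pos': array([ 0.24587145, -0.51980682,  0.23130628]), 'orientation': array([ 3.14156905e+00, -2.93090427e-05,  4.41794775e-01]), 'contact_force': array([ 0.39806312,  0.30149615, -0.03988312]), 'torque': array([ 0.05885568,  0.02415022, -0.00769088]), 'grip_force': 0.0, 'grip_width': 0.08547058949641712}
```

View pics/top0.png

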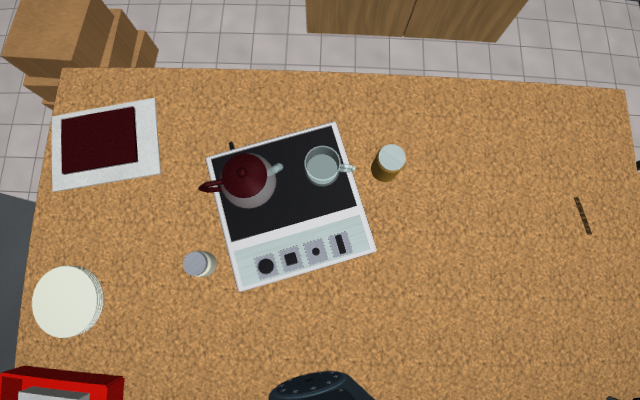

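View pics/side0.png

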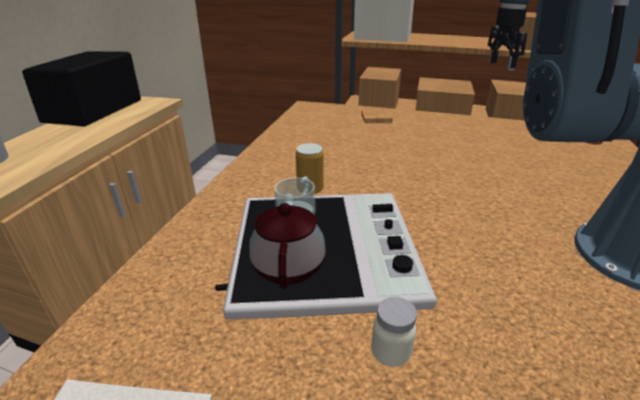

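The top view shows, left to right, large (265,266), square (291,259), small (316,252) and bar (340,243). This agrees with the detections: 60 mm spacing and yaw of about 0.32. The side view agrees, and nothing tall stands near the key row. Next I'll close the gripper and look from above the keys.

```bash
python3 - <<'E'
from rig import arm
import cv2,numpy as np
arm.reach([0.46,0.09,0.26],[np.pi,0,0.315]); arm.close_gripper(20)
f=arm.grab_frame("wrist"); cv2.imwrite("pics/w0.png",f["pixels"][:,:,::-1])
K=f["mtx"];T=f["extrinsics"]
for n in("bar_top","square_top","small_top","large_top"):
    print(n,[(np.round(d["location"],4),round(float(d["score"]),2)) for d in arm.boxes_of("wrist",n)[:3]])
    for d in arm.regions_of("wrist",n)[:2]:
        v,u=np.nonzero(d["mask"]); uv=np.array([u.mean(),v.mean()])
        s=(uv-K[:2,2])/K[[0,1],[0,1]]; 
        p=s.copy()
        for _ in range(10): p=s/(1+f["k1"]*(p@p))
        r=T[:3,:3]@[p[0],-p[1],-1]; o=T[:3,3]
        print("  mask",d["score"],len(u),uv.round(1),"z med",np.median(f["range_z"][d["mask"]]),(o+r*(0.046-o[2])/r[2]).round(4), "zd",(o+r*np.median(f["range_z"][d["mask"]]))[2].round(4))
s=arm.sense();print(s["time_s"],s["ee_pos"],s["grip_width"],s["contact_force"])
E
```

```text
bar_top [(array([0.5096, 0.0113, 0.0449]), 0.83)]
  mask 0.93 392 [396.1 150.7] z med 0.35656756 [0.5139 0.0099 0.046 ] zd 0.0438
  mask 0.74 653 [258.9 151. ] z med 0.3558532 [0.4591 0.1766 0.046 ] zd 0.0447
square_top []
  mask 0.97 409 [304.2 151.1] z med 0.35571724 [0.477  0.1215 0.046 ] zd 0.0448
small_top [(array([0.4943, 0.0648, 0.0479]), 0.68), (array([0.4782, 0.1218, 0.0425]), 0.64), (array([0.6618, 0.0447, 0.0587]), 0.19)]
  mask 0.5 118 [350.7 151. ] z med 0.3552398 [0.4955 0.0651 0.046 ] zd 0.0453
  mask 0.19 1296 [394.4 148.5] z med 0.36435956 [0.5158 0.0131 0.046 ] zd 0.0351
large_top [(array([0.4591, 0.175 , 0.0475]), 0.78)]
  mask 0.81 657 [258.4 151.3] z med 0.35584694 [0.4587 0.1771 0.046 ] zd 0.0447
4.525 [0.45999813 0.0900098  0.26000642] -0.00012038512881800328 [ 0.44238746 -0.92960931 -0.7727576 ]
```

View pics/w0.png

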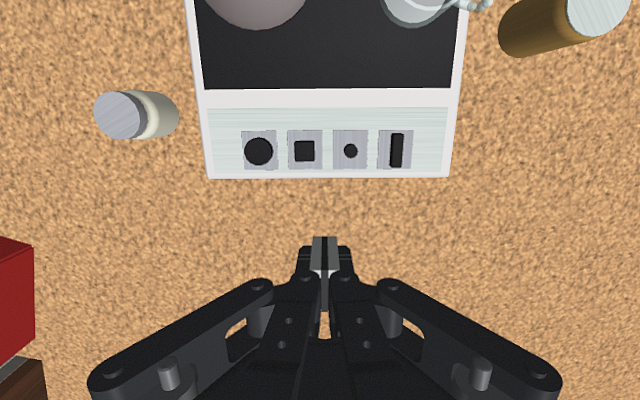

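The wrist view shows large (258,151), square (304,151), small (351,151) and bar (396,151), with tops measured at z of about 0.045. I'll press the bar using force feedback and check it before the next key.

```bash
cat > h.py <<'E'
from rig import arm
import numpy as np
R=[np.pi,0,0.315]
def press(xy):
    arm.move_l([*xy,0.075],R,rate=0.2); arm.sleep(0.1)
    b=arm.sense()["contact_force"][2]
    arm.move_l([*xy,0.051],R,rate=0.08)
    arm.move_l([*xy,0.038],R,rate=0.025)
    z=0.038
    while True:
        arm.sleep(0.1); s=arm.sense(); f=s["contact_force"][2]-b
        print(round(s["time_s"],2),z,s["ee_pos"].round(4),round(f,2))
        if f>6 or z<0.0345: break
        z-=0.0006; arm.move_l([*xy,z],R,rate=0.02)
    arm.move_l([*xy,0.075],R,rate=0.1)
E
python3 - <<'E'
from h import *
import cv2
arm.move_l([0.513,0.0105,0.10],R,rate=0.2)
press([0.513,0.0105])
f=arm.grab_frame("wrist"); cv2.imwrite("pics/w1.png",f["pixels"][:,:,::-1])
print(arm.sense()["time_s"])
E
```

```text
7.2 0.038 [0.5131 0.0105 0.0381] 2.29
7.55 0.037399999999999996 [0.5131 0.0104 0.0376] 4.57
7.9 0.03679999999999999 [0.5131 0.0105 0.037 ] 5.28
8.25 0.03619999999999999 [0.5131 0.0105 0.0365] 7.73
8.8417
```

View pics/w1.png

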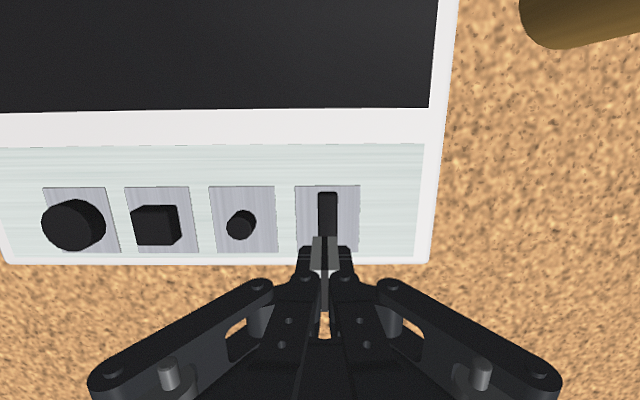

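The bar (328,215) now sits clearly lower than its neighbours, which are still up. The force followed the sprung seat, about 4.5 N rising to 7.7 N, so the bar is down. Next are square and small.

```bash
python3 - <<'E'
from h import *
import cv2
press([0.4773,0.1222])
arm.move_l([0.4773,0.1222,0.077],R)
press([0.4952,0.0652])
arm.move_l([0.46,0.09,0.26],R,rate=0.25)
f=arm.grab_frame("wrist"); cv2.imwrite("pics/w2.png",f["pixels"][:,:,::-1])
z=f["range_z"]
for n,(u,v) in dict(large=(258,151),square=(304,151),small=(351,151),bar=(396,151)).items(): print(n,np.median(z[v-3:v+4,u-3:u+4]))
f=arm.grab_frame("side"); cv2.imwrite("pics/s2.png",cv2.resize(f["pixels"][180:320,200:450,::-1],None,fx=3,fy=3))
print(arm.sense()["time_s"])
E
```

```text
10.89 0.038 [0.4774 0.1222 0.0381] 2.16
11.24 0.037399999999999996 [0.4774 0.1222 0.0376] 4.34
11.59 0.03679999999999999 [0.4774 0.1222 0.037 ] 5.71
11.94 0.03619999999999999 [0.4774 0.1222 0.0365] 7.03
14.5 0.038 [0.4953 0.0651 0.0381] 1.38
14.85 0.037399999999999996 [0.4953 0.0651 0.0376] 4.38
15.2 0.03679999999999999 [0.4953 0.0651 0.037 ] 5.06
15.55 0.03619999999999999 [0.4953 0.0651 0.0365] 5.21
15.9 0.035599999999999986 [0.4954 0.0651 0.036 ] 7.01
large 0.35380957
square 0.36117685
small 0.3613887
bar 0.36150995
17.45
```

View pics/s2.png

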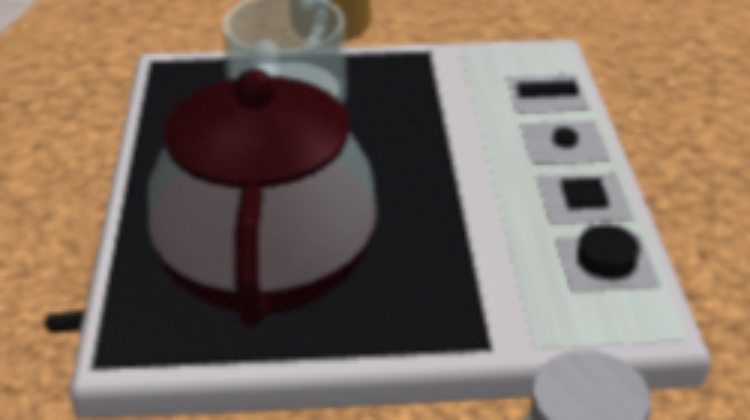

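The side crop shows bar (547,89), small (565,137) and square (584,193) low, and large (608,250) still up. The wrist depths agree: those three are about 8 mm lower than the large key. The teapot and cup haven't moved.

```bash
python3 -c "
from rig import arm
print(arm.sign_off())"
```

```text
the job is handed in; nothing more can be done
None
```

The tea warmer is on: I pressed bar, square and small round down in that order and all three stayed down, the large round key is still up, no other object was touched, and I handed in at about 17.5 s.

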